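Vent the vacuum pot and take off its lid

TASK

The steel vacuum pot on the pottery bench is still under vacuum. Let the air in by swinging the lever of the vent tap on its lid all the way open, a quarter turn until it lies over the tap's outlet, then lift the lid off by its handle and set it down gently, right way up and flat, wholly on the round wooden bat, leaving the tap open and the other things on the bench alone.

Things in the scene. Friction and masses are not known exactly. Their poses are not given: they have to be found in the camera images.
- pot: steel vacuum pot, fixed to the table, 170 mm wide, with a 206 mm wide flange, 90 mm above the table, on which the lid rests; its rim reaches 16 mm up inside the lid. Origin at the centre of its underside. At its +x two pins (12 mm thick, 24 mm above the flange) either side of the lid's ear keep the lid from turning: lift the lid straight up at least 30 mm before moving it sideways
- lid: loose round aluminium lid, 200 mm wide, about 0.6 kg, its axes along the pot's at the start. Origin at the centre of its underside; flat top 26 mm above. Handle in the middle, vent tap 62 mm towards -x, blanked port (28 mm wide, 24 mm high, no tap) and ear towards +x. Vacuum holds it down until the tap is open; then it lifts freely. It may shift 3 mm on the pot
- lid_grip (a point): centre of the lid's black bar handle, on the lid's axis, 71 mm above the lid's underside (161 mm above the table at the start). The bar runs along the lid's x (this point's axes are the lid's), 72 mm long, 16 mm wide, 18 mm high, with 36 mm of free height below it. The centre of mass is below it within 5 mm
- tap_axis (a point): point on the vertical turning axis of the vent tap, at mid-height of its lever: (-62, 0, 59) mm in the lid's frame, 33 mm above the lid's flat top. Axes are the lid's. The brass body under the lever is 28 mm wide; its outlet, a 14 mm thick stub whose top is 17 mm above the lid's top, points to the lid's -x, to the lid's edge
- tap_tip (a point): free end of the vent tap's steel lever, at its mid-height, 70 mm from the turning axis; the lever is a bar 12 mm wide and 14 mm high, its underside 26 mm above the lid's top. At joint value 0 it points to the lid's +y, fully open it points to the lid's -x, over the outlet
- tap (a joint): angle of the vent tap's lever, rad: 0 shut (lever crosswise to the outlet, pointing to the lid's +y), growing anticlockwise seen from above to 1.57 fully open (lever over the outlet, at a stop). It starts somewhere from 0 to 0.25, turns stiffly (about 0.1 N m, 2 N at 55 mm from the axis) and stays where it is left
- bat: round plywood throwing bat, 260 mm wide, 20 mm thick, empty, fixed flat on the table, on the other side from the pot. Origin at the centre of its underside
- spatula: flat wooden-handled spatula, 170 mm long, lying on the table between the pot and the bat; origin mid-length on its underside; not to be disturbed
- bowl: terracotta bowl, 130 mm wide, 60 mm high, in the middle beyond the pot and the bat; origin at the centre of its underside; not to be disturbed
- mug: white mug, 84 mm wide, 90 mm high, in the middle near the robot; origin at the centre of its underside; not to be disturbed
- jar: closed jar with a steel screw cap, 90 mm wide, 110 mm high, at the right; not the vacuum pot; origin at the centre of its underside; not to be disturbed
- bottle: closed white bottle, 66 mm wide, 160 mm high, at the left; origin at the centre of its underside; not to be disturbed
- cup: terracotta cup, 80 mm wide, 100 mm high, at the right; origin at the centre of its underside; not to be disturbed
- brush: brush, 200 mm long, lying at the right near the robot; origin mid-length on its underside; not to be disturbed
Things that resemble listed ones, but are neither listed nor needed, are in the scene too. Leave any green look-alike of the lid alone.

How it is judged (in metres and radians):
On the way, in this order (a step that is already met when the one before it is completed fails the run):
1. the vent tap is turned open (past 1.25 rad) with the lid still seated on the pot (value of joint tap above 1.25 rad and z of lid_grip in the frame of pot below 0.167 m), for 0.2 s.
2. the lid is lifted clear of the pot (30 mm or more above its seat) (z of lid_grip in the frame of pot above 0.191 m), for 0.2 s.
At the end, for the whole second after the job is handed in: The lid lies at rest, right way up and flat (within 3.5 degrees, within 6 mm of its resting height) on the bat, its centre within 35 mm of the bat's centre, with the tap still open (more than 1.2 rad) (horizontal distance between lid_grip and bat below 0.035 m and z of lid_grip in the frame of bat between 0.085 and 0.097 m and angle between lid_grip's own z axis and vertical below 0.06 rad and value of joint tap above 1.2 rad and linear speed of lid below 0.02 m/s); the robot touches nothing.
It fails at once if the lid is raised more than 12 mm with the tap less than half open (z of lid_grip in the frame of pot above 0.173 m and value of joint tap below 0.78 rad).
It fails at once if the lid is tipped more than 35 degrees (angle between lid_grip's own z axis and vertical above 0.6 rad).
It fails at once if the lid is dropped on the bat (faster than 0.6 m/s within 20 mm of it) (horizontal distance between lid_grip and bat below 0.15 m and z of lid_grip in the frame of bat below 0.111 m and linear speed of lid above 0.6 m/s).
It fails at once if one of the loose things on the bench (spatula, bowl, mug, jar, bottle, cup, brush) is moved more than 40 mm (distance of any of spatula, bowl, mug, jar, bottle, cup, brush from where it was at the start of the episode above 0.04 m).
It also fails if it takes over 51 s, if anything falls off the work surface, if the arm or the gripper's body presses on something with over 40 N, if the wrist force passes 120 N, or if a joint passes its speed limit or range.

ROBOT

A 6-joint arm with a two-finger parallel gripper is mounted at the origin on the work surface. World frame = base frame: x ahead of the robot, y to its left, z up, the work surface at z = 0. Lengths are in m, angles in degrees, forces in N, time in s.
With the tool pointing down it reaches from about 0.35 to 0.875 m from the base axis. Payload 4.2 kg.
Tool frame: the origin (TCP) lies at the very end of the fingers, on their centre line; the grasp point (between the pads) lies behind it (r.grip_point_offset is the z of the grasp point in the tool frame, in m); z points along the fingers, y is the direction in which the jaws open and shut (so a half turn about z gives the same grasp; the last joint's range is limited). The gripper opens to 87 mm and grips with 3 to 60 N. Pads are 19 mm wide; open, the fingers measure 117 mm over their backs; the gripper's body (75 mm by 190 mm) begins 51 mm behind the grasp point.
Start: joints at [83.457, 22.042, 0.453, 0, -68.411, -14.817], TCP at [0.228, 0.582, 0.188] pointing down, gripper open.
Joint ranges: [-179.83, 179.83], [-69.29, 118.12], [-61.27, 80.66], [-181.25, 117.63], [-171.15, -9.14], [-177.46, 177.46]. Speed limits (degrees/s): [159.86, 159.86, 180, 180, 180, 180].

INTERFACE

Orientations are given as a 3x3 rotation matrix whose columns are the frame's x, y, z axes.
In Python, from station import r, capture, workorder gives the robot as it stands. The module is installed in compiled form; this text tells all that it offers.
- The arm moves only by the shell command python3 -m crank 'ROWS'. ROWS is JSON, a list of rows, each an object with "delta_rot": the turn, a rotation vector about the tool's x, y, z in rad, a list of three; "linear": the shift along the tool's x, y, z in m, a list of three; "gripper": the opening in per cent of the stroke, from 0 (shut) to 100 (fully open). A call has 1 to 10 rows; each row shifts and turns the commanded pose from where the row before left it, along the tool's axes as they then stand; what a row does not reach is not made up. A row lasts 1/8 s, in which the tool goes at most 62.5 mm and 10.7 degrees, less where a joint would pass 70% of its speed; a pose out of reach is approached as far as the arm can. A call is refused whole if a number of a shift passes 0.0625 or a number of a turn 0.188, either way. A call with a gripper value outside its range is refused whole. The fingers move at their own pace and stop on an object; the grip force is fixed at half the most. Time passes only in rows, so rows that do not move let the fingers close. It gives the time, the measured TCP pose, the force and the opening at its end, in the units of the state.
- r.sense(): the state, without advancing time (a new reading comes with each control period).
- capture(name): name is "scene" or "top"; returns a dict with "img" (420x560x3 uint8, blue, green, red), "fx", "fy", "cx", "cy" (pixels), "dist_coeffs" ([k1, k2, p1, p2, k3] as OpenCV has them; the pictures are not rectified), "world_from_camera" (4x4, takes a point from camera to world coordinates). Camera axes: x right, y down, z forward; pixel columns grow to the right and rows downward; lengths in m; the calibration is good to about 2 mm. A picture is of the moment at which its call begins. There is no depth.
- workorder.finish_job(): hands the job in, once; it reports no verdict.
The state is a dict: "time_s": time; "joints": joint angles; "joint_velocities": joint speeds; "effort": joint torques, N m; "tcp_pos": TCP position; "ee_rot": TCP orientation; "wrist_force": force on the tool from outside, world axes, zero at the start; "moment": the same for the moment, N m; "gripper_width": opening from 0.0 (shut) to 1.0 (fully open).
Only numpy, scipy, OpenCV 4.12 (cv2) and the standard library are available. Lean on these libraries where they do the work, as an engineer would, in place of code of your own. Each camera call takes 0.05 s, during which the arm holds its last target.

## Working session

There is one attempt and no reset: what is moved stays moved. The work goes in short steps, Python scripts to look and compute and a shell command to move; the robot and the scene stay as the last step left them, time stands still between calls to the robot, and variables do not carry over. Pictures are saved under pics/ and viewed, and the job is handed in when it is done.

```bash
mkdir -p pics; python3 - <<'E'
from station import r,capture
import cv2,numpy as np
print(r.sense(), r.grip_point_offset)
for n in ("scene","top"):
    c=capture(n); cv2.imwrite(f"pics/{n}0.png",c["img"]); print(n,c["fx"],c["fy"],c["cx"],c["cy"],c["dist_coeffs"],np.round(c["world_from_camera"],4).tolist())
E
```

```text
{'time_s': 0.0, 'joints': array([ 8.34567524e+01,  2.20897095e+01,  3.78185659e-01, -3.15079467e-02,
       -6.84117443e+01, -1.48182253e+01]), 'joint_velocities': array([ 0.08497694,  0.01243747, -0.00617643,  0.11106561,  0.10260222,
       -0.1584372 ]), 'effort': array([-1.98286405e-03, -3.90665352e+01,  1.87405783e+01,  4.22001556e+00,
        1.09541530e-02, -1.94737231e-04]), 'tcp_pos': array([0.22736186, 0.58142472, 0.18705337]), 'ee_rot': array([[ 9.31227059e-01, -3.64438742e-01, -7.53167516e-04],
       [-3.64439516e-01, -9.31224740e-01, -2.07909792e-03],
       [ 5.63356047e-05,  2.21059624e-03, -9.99997555e-01]]), 'wrist_force': array([-0.31246386, -0.11120696, -0.4091196 ]), 'moment': array([-0.06884255, -0.00959725,  0.03345406]), 'gripper_width': 1.001295923530023} -0.0187
scene 406.2151193326088 406.2151193326088 273.8205712465192 208.9394744756878 [0.02437881 0.         0.         0.         0.        ] [[-0.8913, 0.2864, -0.3516, 0.977], [0.4531, 0.5938, -0.6649, 0.8509], [0.0184, -0.7519, -0.659, 0.946], [0.0, 0.0, 0.0, 1.0]]
top 417.3797454380005 417.3797454380005 273.5193850895774 202.3713930130958 [-0.12130033  0.          0.          0.          0.        ] [[-0.0158, -0.9933, 0.1148, 0.3961], [-0.9998, 0.0167, 0.0068, 0.0035], [-0.0086, -0.1146, -0.9934, 1.2715], [0.0, 0.0, 0.0, 1.0]]
```

View pics/scene0.png

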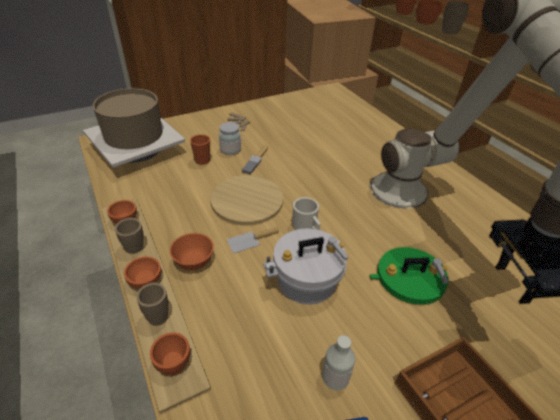

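View pics/top0.png

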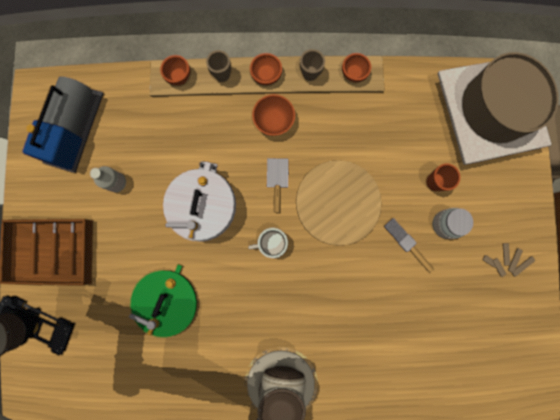

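Candidates for the lid: the aluminium lid on the steel pot (top 199,205; scene 309,262) and the green look-alike (top 164,303; scene 412,274). I choose the aluminium one. I also see the bat (top 339,203), the jar (453,223) and the brown pot at top right, neither of which is the vacuum pot. Next is a close crop to check.

```bash
python3 - <<'E'
import cv2
a=cv2.imread("pics/top0.png")[155:250,150:250]; b=cv2.imread("pics/scene0.png")[215:305,255:365]
cv2.imwrite("pics/ct.png",cv2.resize(a,None,fx=6,fy=6,interpolation=cv2.INTER_CUBIC))
cv2.imwrite("pics/cs.png",cv2.resize(b,None,fx=6,fy=6,interpolation=cv2.INTER_CUBIC))
E
```

```text
(no output)
```

View pics/ct.png

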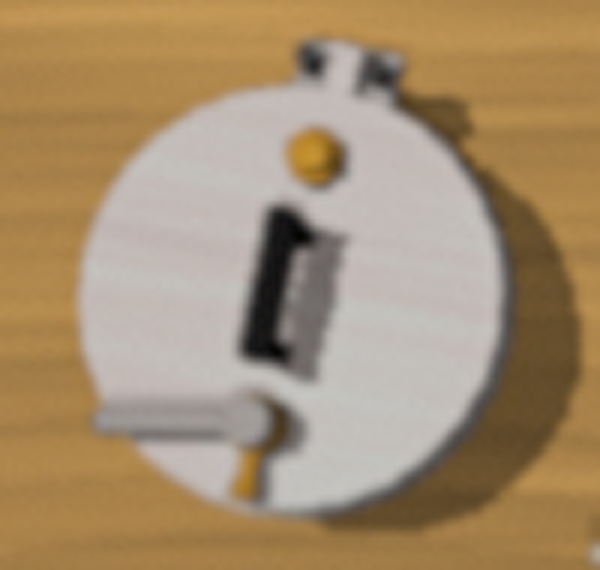

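View pics/cs.png

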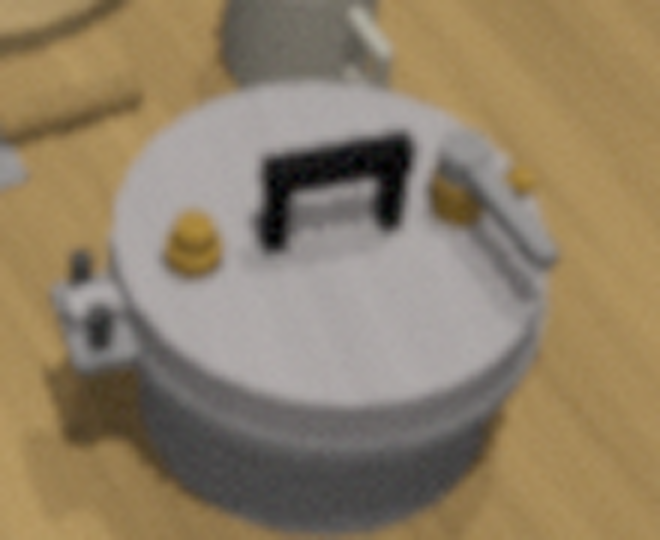

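The crop shows the right lid: ear between the pins at (350,65) in the crop, port (315,157), black bar centre (268,283), tap axis (252,422), outlet stub pointing down the image, and lever tip (97,418) pointing left.

```bash
cat > h.py <<'E'
import numpy as np,cv2
from station import r,capture
CAM={}
def cam(n):
    if n not in CAM: CAM[n]=capture(n)
    return CAM[n]
def ray(c,u,v):
    K=np.array([[c["fx"],0,c["cx"]],[0,c["fy"],c["cy"]],[0,0,1.]])
    p=cv2.undistortPoints(np.array([[[u,v]]],float),K,np.array(c["dist_coeffs"]))[0,0]
    T=np.array(c["world_from_camera"]); return T[:3,3],T[:3,:3]@np.array([p[0],p[1],1])
def atz(c,u,v,z):
    o,d=ray(c,u,v); return o+d*(z-o[2])/d[2]
def proj(c,P):
    T=np.linalg.inv(np.array(c["world_from_camera"]));K=np.array([[c["fx"],0,c["cx"]],[0,c["fy"],c["cy"]],[0,0,1.]])
    return cv2.projectPoints(np.atleast_2d(np.array(P,float)),cv2.Rodrigues(T[:3,:3])[0],T[:3,3],K,np.array(c["dist_coeffs"]))[0][:,0]
E
python3 - <<'E'
from h import *
t=cam("top");s=cam("scene")
def T(x,y,z): return np.round(atz(t,150+(x+.5)/6-.5,155+(y+.5)/6-.5,z)[:2]*1000,1)
def S(x,y,z): return np.round(atz(s,255+(x+.5)/6-.5,215+(y+.5)/6-.5,z)[:2]*1000,1)
print("bar c",T(268,283,.17),"ends",T(283,208,.17),T(255,358,.17))
print("axis",T(252,420,.156),"tip",T(97,418,.156),"port",T(313,155,.14))
print("lid disc", T(292,300,.116))
print("ear",T(350,65,.10))
print("scene bar",S(265,165,.17),S(410,143,.17),"tip",S(550,250,.156),"axis",S(465,150,.156),"port",S(192,220,.14))
# bat
g=t["img"]; 
for nm,pts in (("bat",[(297,203),(381,203),(339,161),(339,244)]),):
    for u,v in pts: print(nm,np.round(atz(t,u,v,.02)[:2]*1000,1))
E
```

```text
bar c [528.6 222.9] ends [562.3 216.3] [495.2 228.5]
axis [468.5 232.6] tip [470.4 303.3] port [591.2 208.4]
lid disc [526.9 222.3]
ear [641.4 198.1]
scene bar [563.9 215.8] [498.7 232.3] tip [470.  303.4] axis [469.9 235.9] port [594.4 206.8]
bat [537.6 -58.8]
bat [ 533.3 -314.2]
bat [ 664.8 -190.5]
bat [ 412.  -181.9]
```

```bash
python3 - <<'E'
import cv2
a=cv2.imread("pics/top0.png")[150:255,285:395]
cv2.imwrite("pics/cb.png",cv2.resize(a,None,fx=5,fy=5,interpolation=cv2.INTER_CUBIC))
E
```

```text
(no output)
```

View pics/cb.png

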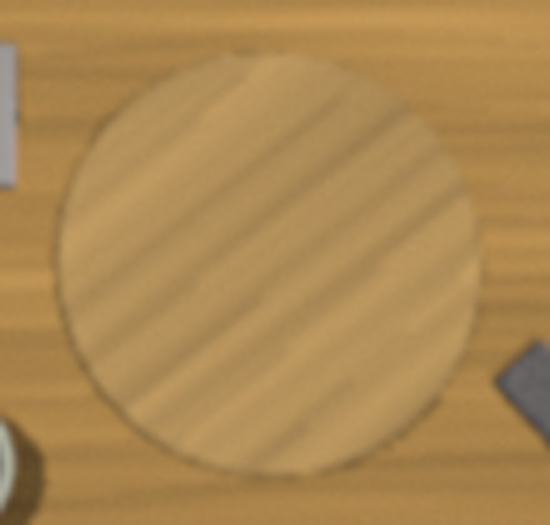

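Bat centre from the crop, px (338.7,202.6), is about (0.537,-0.186). Lid centre is about (0.5285,0.223) with yaw about -11°, tap axis about (0.4685,0.2335), and lever at about 88.5° (tap about 0.16 rad). Plan: straddle the lever with part-open jaws and swing it round, ending with the yaw the handle grasp needs.

```bash
cat >> h.py <<'E'
from scipy.spatial.transform import Rotation as Ro
def togo(p,yaw):
    s=r.sense(); R=np.array(s["ee_rot"]); a=np.radians(yaw)
    x=np.array([np.cos(a),np.sin(a),0]); z=np.array([0,0,-1.]); G=np.c_[x,np.cross(z,x),z]
    print("t",round(s["time_s"],2),"tcp",np.round(s["tcp_pos"],4),"yaw",round(np.degrees(np.arctan2(R[1,0],R[0,0])),1),"w",round(s["gripper_width"],3),"F",np.round(s["wrist_force"],1),"j6",round(s["joints"][5]))
    print("rotvec now",np.round(Ro.from_matrix(R.T@G).as_rotvec(),4),"shift in current axes",np.round(R.T@(np.array(p)-s["tcp_pos"]),4),"in goal axes",np.round(G.T@(np.array(p)-s["tcp_pos"]),4))
E
python3 -m crank '[{"delta_rot":[0,0,0.175],"linear":[0,0,-0.01],"gripper":60},{"delta_rot":[0,0,0.175],"linear":[0,0,0],"gripper":40},{"delta_rot":[0,0,0.175],"linear":[0,0,0],"gripper":25},{"delta_rot":[0,0,0.175],"linear":[0,0,0],"gripper":25},{"delta_rot":[0,0,0.175],"linear":[0,0,0],"gripper":25},{"delta_rot":[0,0,0.175],"linear":[0,0,0],"gripper":25},{"delta_rot":[0,0,0.175],"linear":[0,0,0],"gripper":25},{"delta_rot":[0,0,0],"linear":[0,0,0],"gripper":25}]'
python3 -c "
from h import *
togo([.470,.2815,.19],-91.5)"
```

```text
time_s: 1.2
tcp_pos: [0.2275, 0.5819, 0.1979]
ee_rot: [[-0.025, -1.0, -0.0], [-1.0, 0.025, -0.0], [0.0, 0.0, -1.0]]
wrist_force: [-0.9, -0.1, 1.1]
gripper_width: 0.26
t 1.2 tcp [0.2275 0.5819 0.1979] yaw -91.4 w 0.26 F [-0.9 -0.1  1.1] j6 -85
rotvec now [ 0.0002 -0.0005  0.0012] shift in current axes [ 0.2943 -0.2499  0.008 ] in goal axes [ 0.294  -0.2502  0.0079]
```

```bash

python3 -m crank '[{"delta_rot":[0,0,0],"linear":[0.03,-0.025,0],"gripper":25},{"delta_rot":[0,0,0],"linear":[0.035,-0.03,0],"gripper":25},{"delta_rot":[0,0,0],"linear":[0.035,-0.03,0],"gripper":25},{"delta_rot":[0,0,0],"linear":[0.035,-0.03,0],"gripper":25},{"delta_rot":[0,0,0],"linear":[0.035,-0.03,0],"gripper":25},{"delta_rot":[0,0,0],"linear":[0.035,-0.03,0],"gripper":25},{"delta_rot":[0,0,0],"linear":[0.035,-0.03,0],"gripper":25},{"delta_rot":[0,0,0],"linear":[0.035,-0.03,0],"gripper":25},{"delta_rot":[0,0,0],"linear":[0.019,-0.015,0],"gripper":25},{"delta_rot":[0,0,0],"linear":[0,0,0],"gripper":25}]'
python3 -c "
from h import *
togo([.470,.2815,.19],-91.5)
c=cam('scene');cv2.imwrite('pics/s1.png',cv2.resize(c['img'][130:310,230:430],None,fx=4,fy=3.3))"
```

```text
time_s: 2.45
tcp_pos: [0.4703, 0.2801, 0.198]
ee_rot: [[-0.027, -1.0, -0.0], [-1.0, 0.027, -0.0], [0.0, 0.0, -1.0]]
wrist_force: [0.3, 1.2, -0.4]
gripper_width: 0.25
t 2.45 tcp [0.4703 0.2801 0.198 ] yaw -91.6 w 0.25 F [ 0.3  1.2 -0.4] j6 -49
rotvec now [ 0.0002 -0.0002 -0.0011] shift in current axes [-0.0014  0.0003  0.008 ] in goal axes [-0.0014  0.0003  0.008 ]
```

View pics/s1.png

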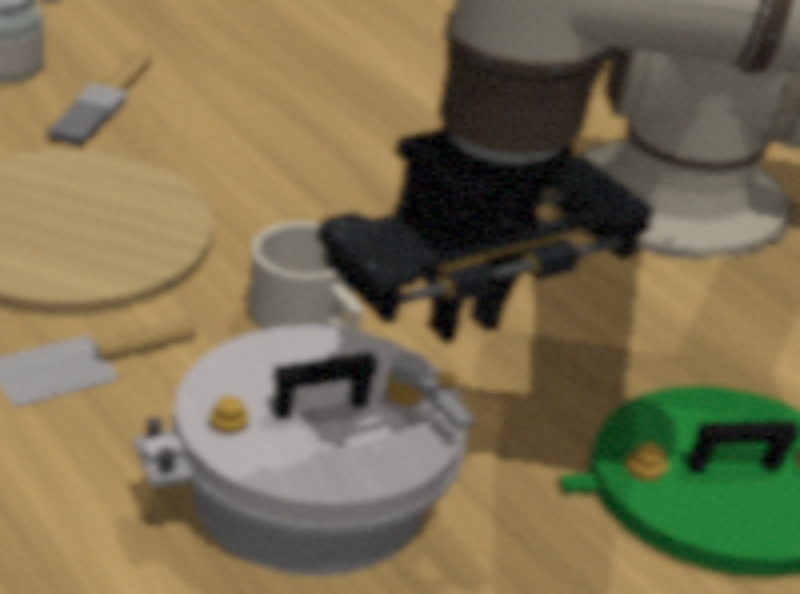

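The fingers hang astride and directly above the lever (crop about 440-485,325; lever about 445,400). Lowering.

```bash

python3 -m crank '[{"delta_rot":[0,0,0],"linear":[0,0,0.02],"gripper":25},{"delta_rot":[0,0,0],"linear":[0,0,0.02],"gripper":25},{"delta_rot":[0,0,0],"linear":[0,0,0.01],"gripper":25},{"delta_rot":[0,0,0],"linear":[0,0,0.009],"gripper":25},{"delta_rot":[0,0,0],"linear":[0,0,0],"gripper":25}]'
python3 -c "
from h import *
togo([.470,.2815,.139],-91.5)
c=cam('scene');cv2.imwrite('pics/s2.png',cv2.resize(c['img'][130:310,230:430],None,fx=4,fy=3.3))"
```

```text
time_s: 3.12
tcp_pos: [0.4693, 0.2815, 0.1388]
ee_rot: [[-0.026, -1.0, -0.001], [-1.0, 0.026, -0.001], [0.001, 0.001, -1.0]]
wrist_force: [0.1, -0.6, 0.7]
gripper_width: 0.252
t 3.12 tcp [0.4693 0.2815 0.1388] yaw -91.5 w 0.252 F [ 0.1 -0.6  0.7] j6 -49
rotvec now [ 0.0006 -0.0007 -0.    ] shift in current axes [ 0.     -0.0007 -0.0002] in goal axes [ 0.     -0.0007 -0.0002]
```

View pics/s2.png

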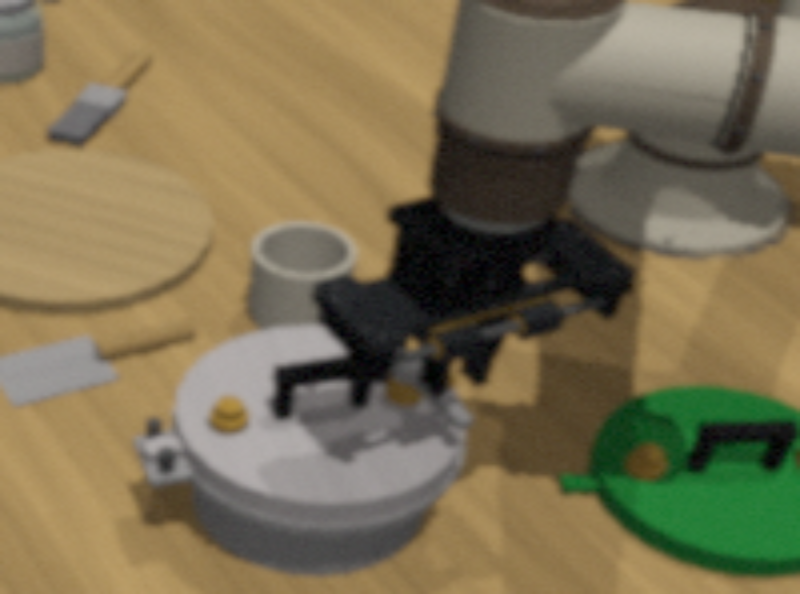

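The lever lies between the two fingers (left finger about 435,375, right about 485,365), with no contact force. Starting the swing.

```bash

python3 -m crank '[{"delta_rot":[0,0,-0.14],"linear":[0,0.0067,0],"gripper":25},{"delta_rot":[0,0,-0.14],"linear":[0,0.0067,0],"gripper":25},{"delta_rot":[0,0,-0.14],"linear":[0,0.0067,0],"gripper":25},{"delta_rot":[0,0,-0.14],"linear":[0,0.0067,0],"gripper":25},{"delta_rot":[0,0,0],"linear":[0,0,0],"gripper":25}]'
python3 -c "
from h import *
s=r.sense();y=-91.5+32.1
a=np.radians(y)
togo([.4685-.048*np.cos(a),.2335-.048*np.sin(a),.139],y)
print(s['joints'])"
```

```text
time_s: 3.8
tcp_pos: [0.4437, 0.2769, 0.14]
ee_rot: [[0.507, -0.862, 0.001], [-0.862, -0.507, 0.001], [-0.0, -0.002, -1.0]]
wrist_force: [-0.2, -0.1, 0.0]
gripper_width: 0.248
t 3.8 tcp [0.4437 0.2769 0.14  ] yaw -59.5 w 0.248 F [-0.2 -0.1  0. ] j6 -19
rotvec now [-0.0016  0.0004 -0.0022] shift in current axes [0.002  0.0007 0.001 ] in goal axes [0.002  0.0007 0.001 ]
[ 4.97615112e+01  1.45189804e+01 -1.79729481e+01  1.22484145e-02
 -5.74123221e+01 -1.92966142e+01]
```

```bash

python3 -m crank '[{"delta_rot":[0,0,-0.14],"linear":[0.0015,0.0068,0],"gripper":25},{"delta_rot":[0,0,-0.14],"linear":[0.0015,0.0067,0],"gripper":25},{"delta_rot":[0,0,-0.14],"linear":[0.0005,0.0067,0],"gripper":25}]'
python3 -c "
from h import *
y=-91.5+32.1+24
a=np.radians(y)
togo([.4685-.048*np.cos(a),.2335-.048*np.sin(a),.139],y)
c=cam('scene');cv2.imwrite('pics/s3.png',cv2.resize(c['img'][200:310,250:370],None,fx=6,fy=5))"
```

```text
time_s: 4.18
tcp_pos: [0.4303, 0.2615, 0.1396]
ee_rot: [[0.816, -0.578, 0.001], [-0.578, -0.816, 0.001], [0.0, -0.001, -1.0]]
wrist_force: [-0.4, -0.1, 0.9]
gripper_width: 0.252
t 4.17 tcp [0.4303 0.2615 0.1396] yaw -35.3 w 0.252 F [-0.4 -0.1  0.9] j6 5
rotvec now [-0.0012 -0.0003  0.0021] shift in current axes [-0.0007  0.0008  0.0006] in goal axes [-0.0007  0.0008  0.0006]
```

View pics/s3.png

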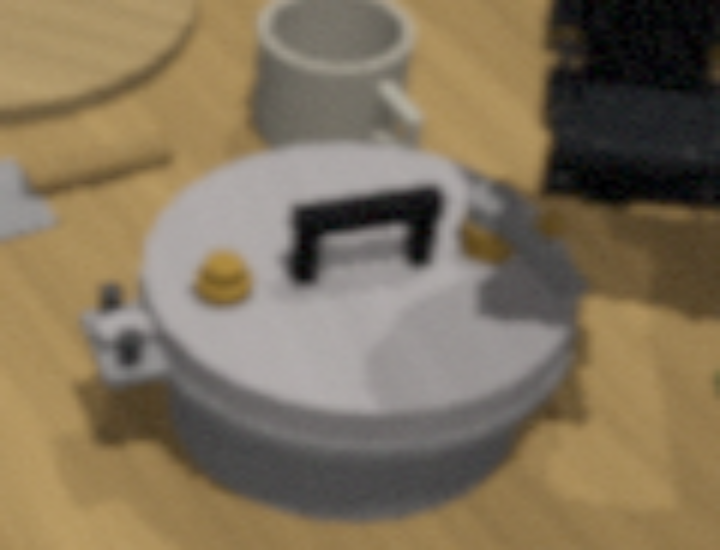

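The lever has not moved: it still points at (550,280) in the crop. The fingers must be somewhere other than where I assumed, so I check the projection.

```bash

python3 -c "
from h import *
c=cam('scene');im=c['img'].copy();s=r.sense();t=cam('top');im2=t['img'].copy()
p=np.array(s['tcp_pos']);R=np.array(s['ee_rot'])
P=[p,p-R[:,2]*.07,p-R[:,2]*.2,[.4685,.2335,.149],[.4685,.3035,.149]]
for i,q in ((im,proj(c,P)),(im2,proj(t,P))):
  print(np.round(q,1).tolist())
im=cv2.resize(im[150:300,250:450],None,fx=4,fy=4);im2=cv2.resize(im2[130:280,120:320],None,fx=4,fy=4)
for k,(u,v) in enumerate(proj(c,P)): cv2.drawMarker(im,(int((u-250)*4+2),int((v-150)*4+2)),(0,0,255) if k<3 else (0,255,0),0,14,1)
for k,(u,v) in enumerate(proj(t,P)): cv2.drawMarker(im2,(int((u-120)*4+2),int((v-130)*4+2)),(0,0,255) if k<3 else (0,255,0),0,14,1)
cv2.imwrite('pics/s4.png',im);cv2.imwrite('pics/t4.png',im2)"
```

```text
[[348.7, 245.2], [352.4, 226.7], [360.3, 187.9], [331.7, 240.7], [346.4, 257.9]]
[[182.4, 239.2], [176.3, 238.5], [162.5, 236.8], [191.8, 224.8], [166.4, 225.1]]
```

View pics/s4.png

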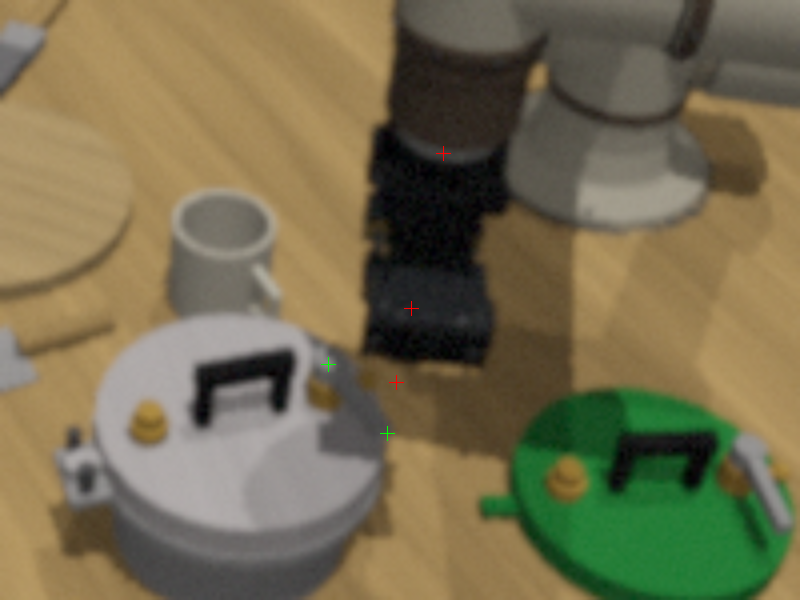

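View pics/t4.png

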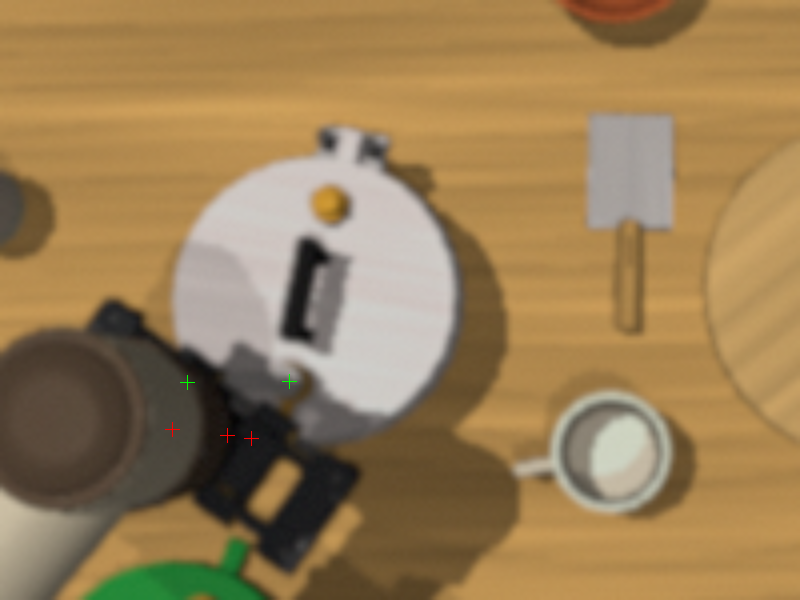

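```bash

python3 -c "
from h import *
c=cam('scene');im=c['img'][220:290,310:380]
im=np.clip((im/255.)**.6*255,0,255).astype('uint8');im=cv2.resize(im,None,fx=8,fy=8,interpolation=cv2.INTER_CUBIC)
print(((proj(c,[[.4685+.07*np.cos(np.radians(a)),.2335+.07*np.sin(np.radians(a)),.149] for a in (88,110,130,145,169)])-[310,220])*8).round())
cv2.imwrite('pics/s5.png',im)"
```

```text
[[285. 305.]
 [344. 271.]
 [374. 226.]
 [380. 189.]
 [362. 128.]]
```

View pics/s5.png

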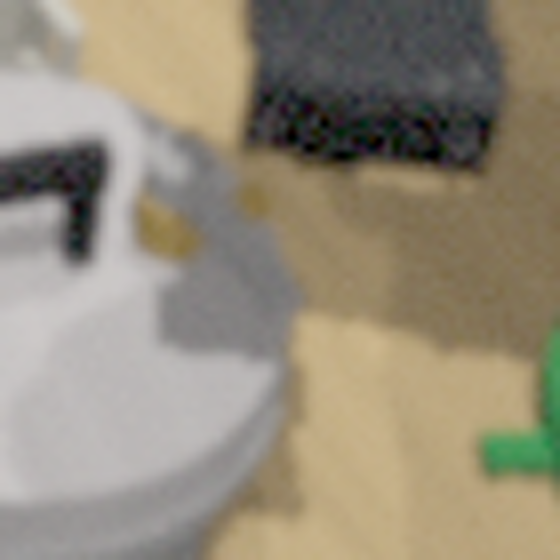

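```bash

python3 -c "
from h import *
c=cam('scene');s=r.sense();im=c['img'].copy()
p=np.array(s['tcp_pos']);R=np.array(s['ee_rot'])
im=cv2.resize(im[150:300,290:430],None,fx=5,fy=5,interpolation=cv2.INTER_CUBIC)
im=np.clip((im/255.)**.5*255,0,255).astype('uint8')
def box(lo,hi,col):
  C=[[(lo,hi)[i&1][0],(lo,hi)[i>>1&1][1],(lo,hi)[i>>2&1][2]] for i in range(8)]
  Q=(proj(c,p+np.array(C)@R.T)-[290,150])*5+2
  for i in range(8):
    for b in (1,2,4):
      if not i&b: cv2.line(im,tuple(int(v) for v in Q[i]),tuple(int(v) for v in Q[i|b]),col,1)
box((-.0095,.011,-.07),(.0095,.026,0),(0,0,255));box((-.0095,-.026,-.07),(.0095,-.011,0),(0,255,0))
box((-.0375,-.095,-.12),(.0375,.095,-.07),(255,255,0))
cv2.imwrite('pics/s6.png',im);print(s['tcp_pos'],s['joints'])"
```

```text
[0.43035992 0.26168    0.13943542] [ 4.98059792e+01  1.27444842e+01 -2.05121221e+01  1.07955643e-02
 -5.66966153e+01  4.62621466e+00]
```

View pics/s6.png

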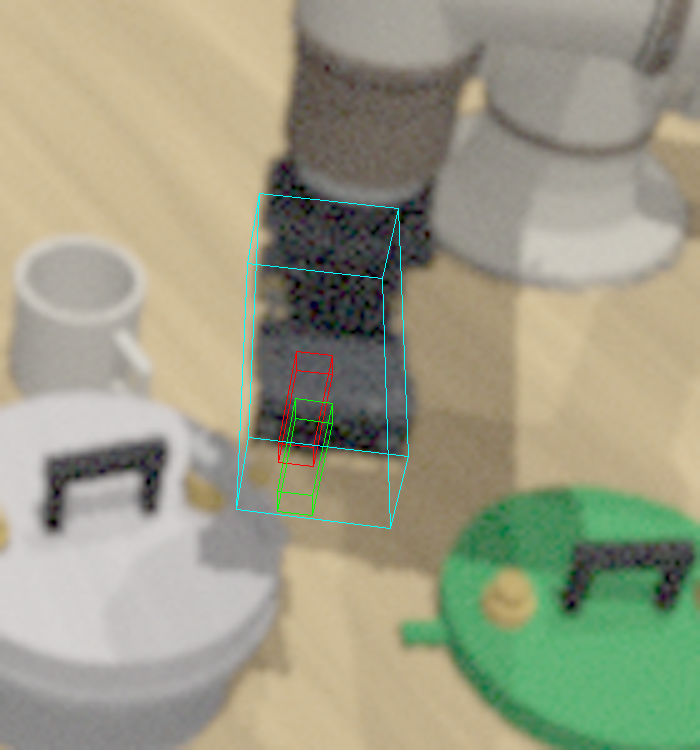

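```bash

python3 -c "
from h import *
c=cam('scene')
print('s1 exp', proj(c,np.array([.4703,.2801,.198])+np.array([[-.018,0,0],[.018,0,0],[0,0,0]])))
print('s2 exp', proj(c,np.array([.4693,.2815,.1388])+np.array([[-.018,0,0],[.018,0,0]])))
t=cam('top');s=r.sense();im=t['img'].copy()
p=np.array(s['tcp_pos']);R=np.array(s['ee_rot'])
im=cv2.resize(im[180:300,110:240],None,fx=5,fy=5,interpolation=cv2.INTER_CUBIC)
im=np.clip((im/255.)**.5*255,0,255).astype('uint8')
def box(lo,hi,col):
  C=[[(lo,hi)[i&1][0],(lo,hi)[i>>1&1][1],(lo,hi)[i>>2&1][2]] for i in range(8)]
  Q=(proj(t,p+np.array(C)@R.T)-[110,180])*5+2
  for i in range(8):
    for b in (1,2,4):
      if not i&b: cv2.line(im,tuple(int(v) for v in Q[i]),tuple(int(v) for v in Q[i|b]),col,1)
box((-.0095,.011,-.07),(.0095,.026,0),(0,0,255));box((-.0095,-.026,-.07),(.0095,-.011,0),(0,255,0))
box((-.0375,-.095,-.12),(.0375,.095,-.07),(255,255,0))
cv2.imwrite('pics/t6.png',im)"
```

```text
s1 exp [[348.93817976 237.08446742]
 [337.34401249 241.43370332]
 [343.17505315 239.24603025]]
s2 exp [[346.47359414 252.8262403 ]
 [335.2629897  257.20394576]]
```

View pics/t6.png

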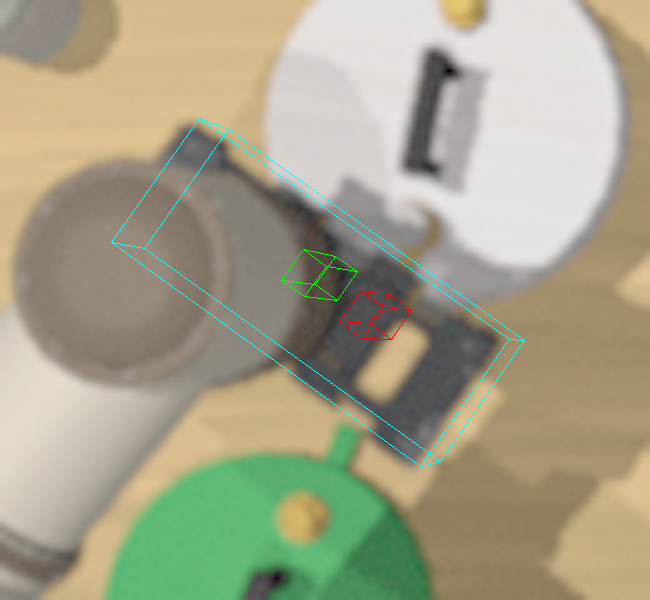

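```bash

python3 -c "
import cv2
a=cv2.imread('pics/scene0.png')[190:310,480:560];cv2.imwrite('pics/g0.png',cv2.resize(a,None,fx=5,fy=5,interpolation=cv2.INTER_CUBIC))"
```

```text
(no output)
```

View pics/g0.png

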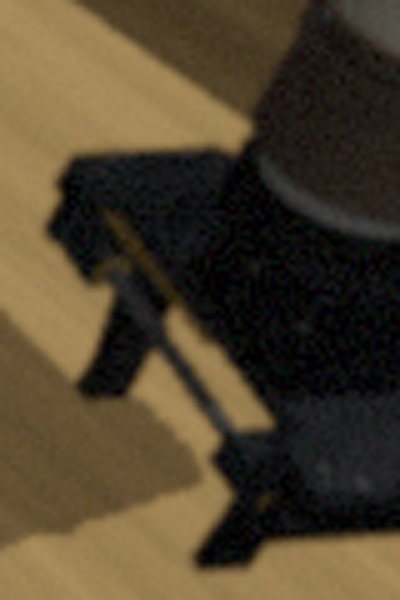

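```bash

python3 -c "
from h import *
c=cam('scene');t=cam('top')
def tri(a,b):
  o1,d1=ray(t,*a);o2,d2=ray(c,*b)
  A=np.c_[d1,-d2];k=np.linalg.lstsq(A,o2-o1,rcond=None)[0];q1=o1+d1*k[0];q2=o2+d2*k[1];return ((q1+q2)/2).round(4),np.linalg.norm(q1-q2).round(4)
print('corner',tri((148,205),(342,216)))
s=r.sense();p=np.array(s['tcp_pos']);R=np.array(s['ee_rot'])
print('expected bodycorner low/high',p+R@[.0375,-.095,-.07],p+R@[.0375,-.095,-.12])
print('init exp tips',proj(c,np.array([.2274,.5814,.187])+np.array([[0,0,0]])+np.array([[-.364],[.364],[0]])*np.array([.051,0,0])),)
print(proj(c,[[.2274+.364*.051,.5814+.931*.051,.187],[.2274-.364*.051,.5814-.931*.051,.187]]),proj(t,[[.2274+.364*.051,.5814+.931*.051,.187],[.2274-.364*.051,.5814-.931*.051,.187]]))
j=s['joints'];print(j)
"
```

```text
corner (array([0.5064, 0.3037, 0.3126]), np.float64(0.002))
expected bodycorner low/high [0.51571955 0.31711415 0.20910109] [0.51571915 0.31711565 0.25910109]
init exp tips [[510.65429572 291.2330964 ]
 [499.33528878 296.98222634]
 [505.03096573 294.08815044]]
[[517.33869883 312.98747555]
 [493.73513481 276.70933994]] [[ 44.68991362 308.27357416]
 [ 77.60608163 323.10978822]]
[ 4.98123372e+01  1.27576267e+01 -2.05450474e+01  1.74294467e-03
 -5.66983382e+01  4.72953464e+00]
```

```bash

python3 -c "
import cv2,numpy as np
a=cv2.imread('pics/top0.png')[280:370,0:110];a=np.clip((a/255.)**.5*255,0,255).astype('uint8');cv2.imwrite('pics/gt0.png',cv2.resize(a,None,fx=6,fy=6,interpolation=cv2.INTER_CUBIC))"
```

```text
(no output)
```

View pics/gt0.png

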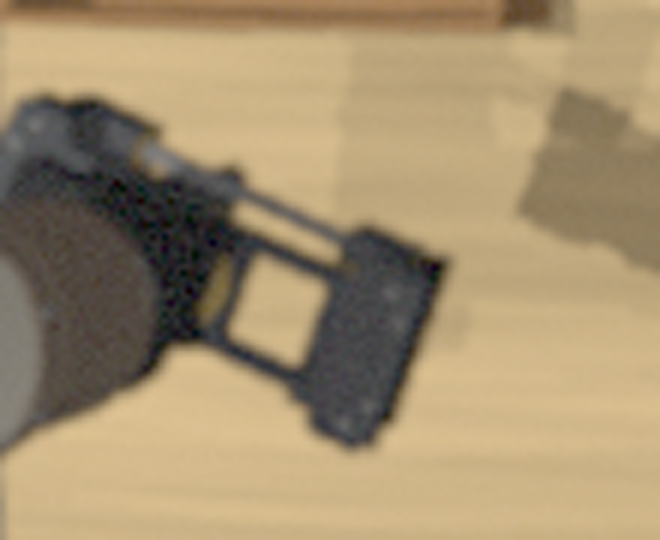

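The lever is untouched. In both pictures the real fingertips look about 35 mm higher than the reported TCP (the tip offset is a constant (+5,-9.5) px), which explains the miss. I'll raise, turn the jaws broadside to the scene camera and measure the offset properly.

```bash

python3 -m crank '[{"delta_rot":[0,0,0],"linear":[-0.02,0,-0.03],"gripper":60},{"delta_rot":[0,0,0.18],"linear":[-0.02,0,-0.03],"gripper":60},{"delta_rot":[0,0,0.18],"linear":[0,0,0],"gripper":60},{"delta_rot":[0,0,0.18],"linear":[0,0,0],"gripper":60},{"delta_rot":[0,0,0.18],"linear":[0,0,0],"gripper":60},{"delta_rot":[0,0,0.18],"linear":[0,0,0],"gripper":60},{"delta_rot":[0,0,0.18],"linear":[0,0,0],"gripper":60},{"delta_rot":[0,0,0.18],"linear":[0,0,0],"gripper":60},{"delta_rot":[0,0,0.18],"linear":[0,0,0],"gripper":60},{"delta_rot":[0,0,0],"linear":[0,0,0],"gripper":60}]'
cat >> h.py <<'E'
def overlay(name,c0,r0,c1,r1,f,fn,off=(0,0,0),draw=True):
    c=cam(name);s=r.sense();im=c['img'][r0:r1,c0:c1]
    im=cv2.resize(im,None,fx=f,fy=f,interpolation=cv2.INTER_CUBIC)
    im=np.clip((im/255.)**.5*255,0,255).astype('uint8')
    p=np.array(s['tcp_pos'])+off;R=np.array(s['ee_rot']);w=.0435*s['gripper_width']
    def box(lo,hi,col):
        C=[[(lo,hi)[i&1][0],(lo,hi)[i>>1&1][1],(lo,hi)[i>>2&1][2]] for i in range(8)]
        Q=(proj(c,p+np.array(C)@R.T)-[c0,r0]+.5)*f
        for i in range(8):
            for b in (1,2,4):
                if not i&b: cv2.line(im,tuple(int(v) for v in Q[i]),tuple(int(v) for v in Q[i|b]),col,1)
    if draw:
        box((-.0095,w,-.07),(.0095,w+.015,0),(0,0,255));box((-.0095,-w-.015,-.07),(.0095,-w,0),(0,255,0))
        box((-.0375,-.095,-.12),(.0375,.095,-.07),(255,255,0))
    cv2.imwrite(fn,im)
E
python3 -c "
from h import *
togo([0.4,.26,.2],-118)
overlay('scene',290,110,430,260,5,'pics/s7.png',draw=False)
overlay('scene',290,110,430,260,5,'pics/s8.png',off=(0,0,.034))
overlay('top',90,180,230,300,5,'pics/t8.png',off=(0,0,.034))"
```

```text
time_s: 5.88
tcp_pos: [0.3973, 0.2845, 0.1991]
ee_rot: [[-0.467, -0.884, -0.0], [-0.884, 0.467, -0.0], [0.0, -0.0, -1.0]]
wrist_force: [0.3, -0.3, 0.1]
gripper_width: 0.599
t 5.88 tcp [0.3973 0.2845 0.1991] yaw -117.8 w 0.599 F [ 0.3 -0.3  0.1] j6 -83
rotvec now [-0.     -0.0001  0.0032] shift in current axes [ 0.0205 -0.0138 -0.0009] in goal axes [ 0.0204 -0.0139 -0.0009]
```

View pics/s7.png

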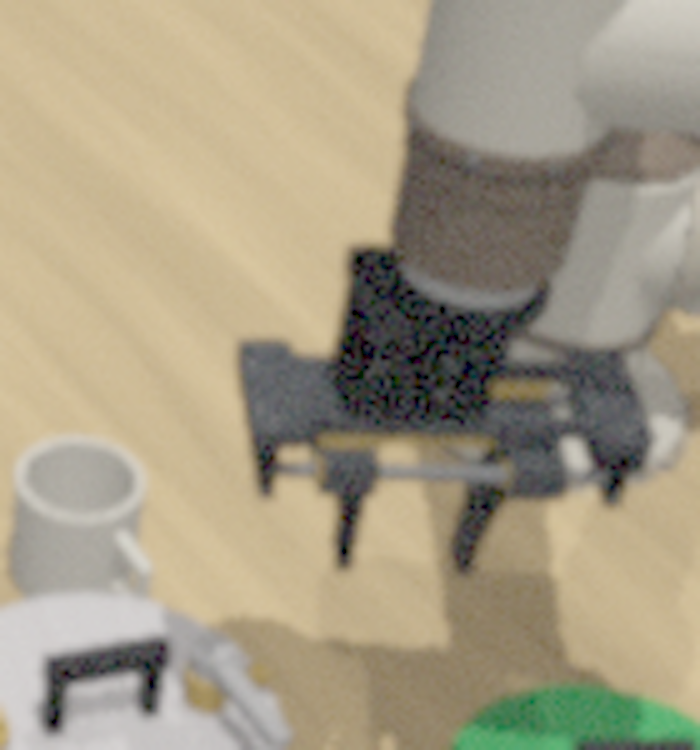

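View pics/s8.png

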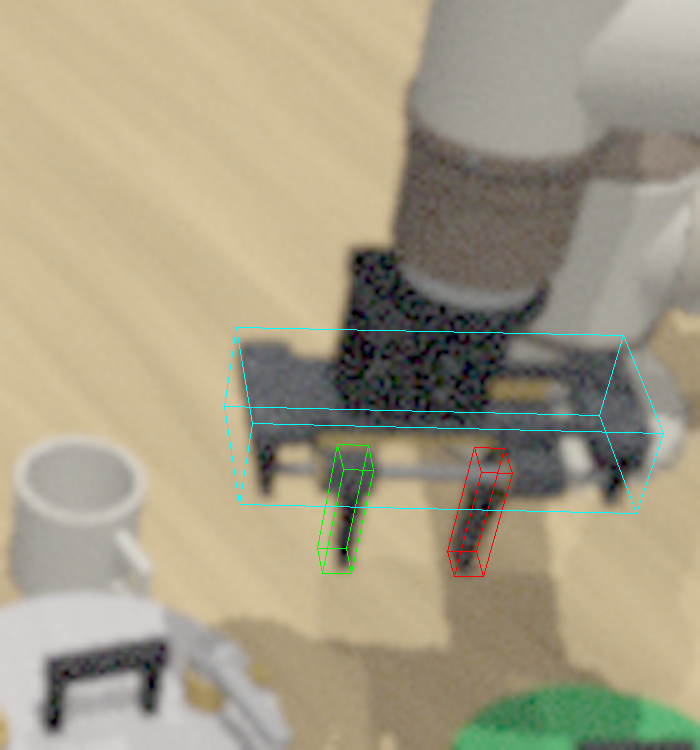

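View pics/t8.png

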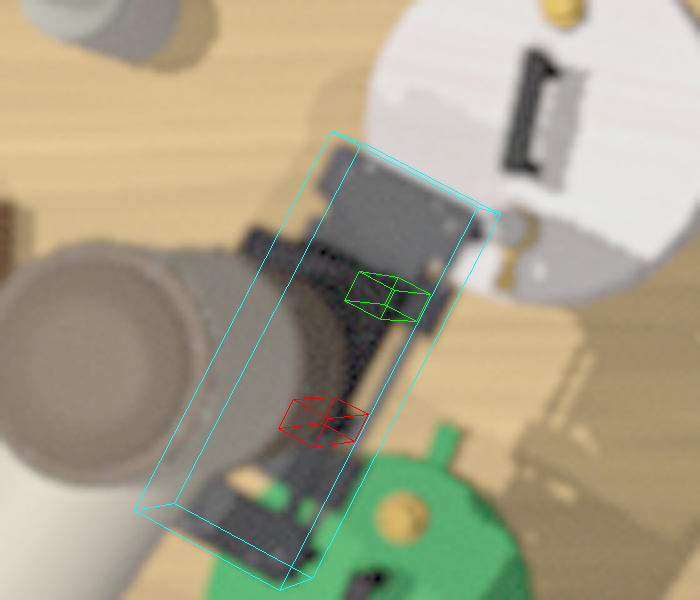

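With a +34 mm z offset the finger and body boxes match both pictures, tips about (345,565) and (465,570). So the reported z reads about 34 mm low and xy is fine. I'll use physical z = reported + 0.034.

```bash

python3 -m crank '[{"delta_rot":[0,0,-0.153],"linear":[0,0,0],"gripper":30},{"delta_rot":[0,0,-0.153],"linear":[0,0,0],"gripper":30},{"delta_rot":[0,0,-0.153],"linear":[0,0,0],"gripper":30},{"delta_rot":[0,0,0],"linear":[0.001,-0.025,0],"gripper":30},{"delta_rot":[0,0,0],"linear":[0,-0.025,0],"gripper":30},{"delta_rot":[0,0,0],"linear":[0,-0.023,0],"gripper":30},{"delta_rot":[0,0,0],"linear":[0,0,0.025],"gripper":30},{"delta_rot":[0,0,0],"linear":[0,0,0.02],"gripper":30},{"delta_rot":[0,0,0],"linear":[0,0,0],"gripper":30}]'
python3 -c "
from h import *
togo([0.470,.2815,.106],-91.5)
overlay('scene',300,200,380,290,8,'pics/s9.png',off=(0,0,.034),draw=False)"
```

```text
time_s: 7.1
tcp_pos: [0.4695, 0.2805, 0.1526]
ee_rot: [[-0.027, -1.0, -0.003], [-1.0, 0.027, -0.003], [0.003, 0.003, -1.0]]
wrist_force: [0.1, 0.3, -0.2]
gripper_width: 0.302
t 7.1 tcp [0.4695 0.2805 0.1526] yaw -91.5 w 0.302 F [ 0.1  0.3 -0.2] j6 -49
rotvec now [ 0.0028 -0.0029 -0.0007] shift in current axes [-0.0011 -0.0006  0.0466] in goal axes [-0.001  -0.0005  0.0466]
```

View pics/s9.png

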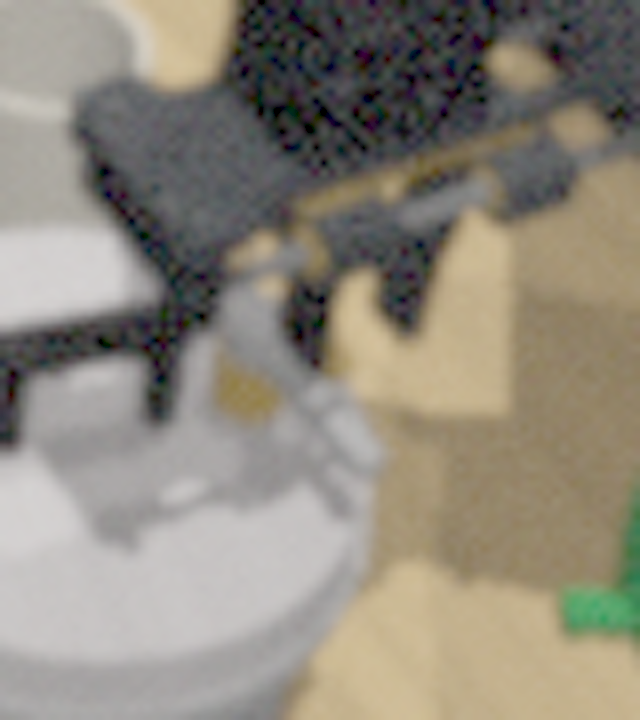

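```bash

python3 -m crank '[{"delta_rot":[0,0,0],"linear":[0,0,0.015],"gripper":30},{"delta_rot":[0,0,0],"linear":[0,0,0.015],"gripper":30},{"delta_rot":[0,0,0],"linear":[0,0,0.008],"gripper":30},{"delta_rot":[0,0,0],"linear":[0,0,0.008],"gripper":30},{"delta_rot":[0,0,0],"linear":[0,0,0],"gripper":30}]'
python3 -c "
from h import *
togo([0.470,.2815,.106],-91.5)
overlay('scene',300,200,380,290,8,'pics/s10.png',off=(0,0,.034),draw=False)"
```

```text
time_s: 7.78
tcp_pos: [0.47, 0.2812, 0.1075]
ee_rot: [[-0.028, -1.0, -0.001], [-1.0, 0.028, -0.001], [0.001, 0.001, -1.0]]
wrist_force: [-0.5, 0.2, 1.0]
gripper_width: 0.299
t 7.78 tcp [0.47   0.2812 0.1075] yaw -91.6 w 0.299 F [-0.5  0.2  1. ] j6 -49
rotvec now [ 0.0009 -0.001  -0.0018] shift in current axes [-0.0004 -0.      0.0015] in goal axes [-0.0003 -0.      0.0015]
```

View pics/s10.png

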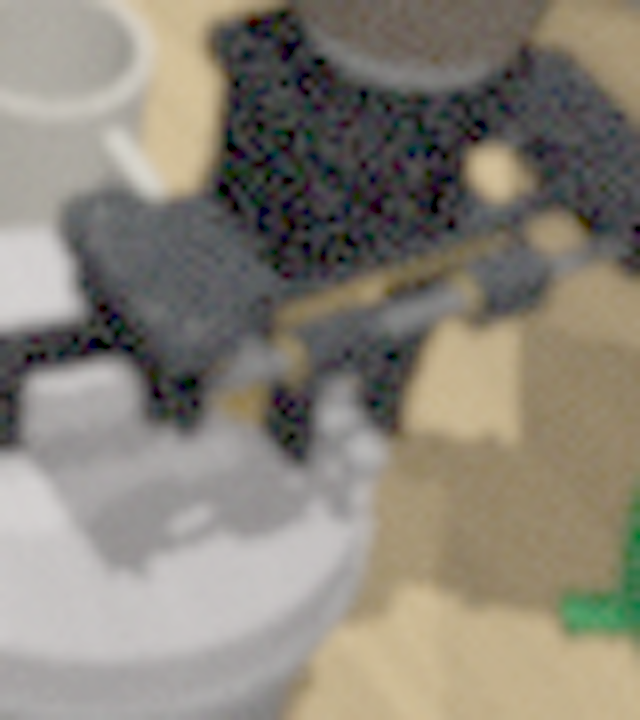

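Now the lever really runs between the fingers: left finger at (295,440), lever end at (350,450), right finger behind it. Swinging.

```bash

python3 -m crank '[{"delta_rot":[0,0,-0.14],"linear":[0.0005,0.0067,0.001],"gripper":30},{"delta_rot":[0,0,-0.14],"linear":[0.0005,0.0067,0],"gripper":30},{"delta_rot":[0,0,-0.14],"linear":[0.0005,0.0067,0],"gripper":30},{"delta_rot":[0,0,-0.14],"linear":[0.0005,0.0067,0],"gripper":30},{"delta_rot":[0,0,0],"linear":[0,0,0],"gripper":30}]'
python3 -c "
from h import *
y=-91.5+32.1
a=np.radians(y)
togo([.4685-.048*np.cos(a),.2335-.048*np.sin(a),.106],y)
overlay('scene',300,200,380,290,8,'pics/s11.png',draw=False)"
```

```text
time_s: 8.45
tcp_pos: [0.4448, 0.2749, 0.1078]
ee_rot: [[0.506, -0.863, 0.001], [-0.863, -0.506, 0.001], [-0.0, -0.001, -1.0]]
wrist_force: [-0.8, 0.2, 0.3]
gripper_width: 0.297
t 8.45 tcp [0.4448 0.2749 0.1078] yaw -59.6 w 0.297 F [-0.8  0.2  0.3] j6 -19
rotvec now [-0.0013  0.0003 -0.0035] shift in current axes [-0.0003  0.0006  0.0018] in goal axes [-0.0003  0.0006  0.0018]
```

View pics/s11.png

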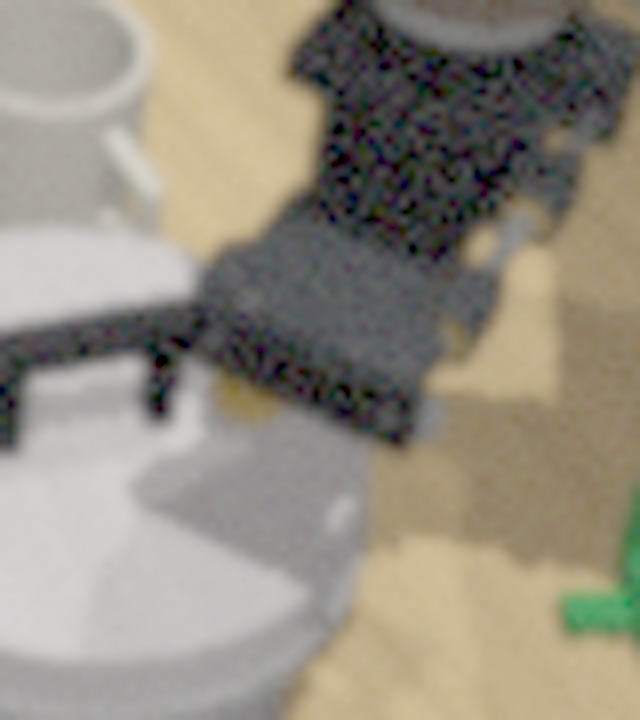

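```bash

python3 -m crank '[{"delta_rot":[0,0,-0.14],"linear":[0.0005,0.0067,0],"gripper":30},{"delta_rot":[0,0,-0.14],"linear":[0.0005,0.0067,0],"gripper":30},{"delta_rot":[0,0,-0.14],"linear":[0.0005,0.0067,0],"gripper":30},{"delta_rot":[0,0,-0.14],"linear":[0.0005,0.0067,0],"gripper":30},{"delta_rot":[0,0,-0.14],"linear":[0.0005,0.0067,0],"gripper":30},{"delta_rot":[0,0,-0.14],"linear":[0.0005,0.0067,0],"gripper":30},{"delta_rot":[0,0,0],"linear":[0,0.003,0],"gripper":30},{"delta_rot":[0,0,0],"linear":[0,0.002,0],"gripper":30},{"delta_rot":[0,0,0],"linear":[0,0,0],"gripper":30}]'
python3 -c "
from h import *
y=-11
a=np.radians(y)
togo([.4685-.048*np.cos(a),.2335-.048*np.sin(a),.106],y)
overlay('scene',300,200,380,290,8,'pics/s12.png',draw=False)
overlay('top',110,170,240,280,6,'pics/t12.png',draw=False)"
```

```text
time_s: 9.62
tcp_pos: [0.4216, 0.2386, 0.1077]
ee_rot: [[0.98, -0.199, 0.001], [-0.199, -0.98, 0.002], [0.001, -0.002, -1.0]]
wrist_force: [1.2, 2.4, 2.7]
gripper_width: 0.304
t 9.62 tcp [0.4216 0.2386 0.1077] yaw -11.5 w 0.304 F [1.2 2.4 2.7] j6 30
rotvec now [-0.0018 -0.0011 -0.008 ] shift in current axes [-0.001  -0.0039  0.0017] in goal axes [-0.001  -0.0039  0.0017]
```

View pics/s12.png

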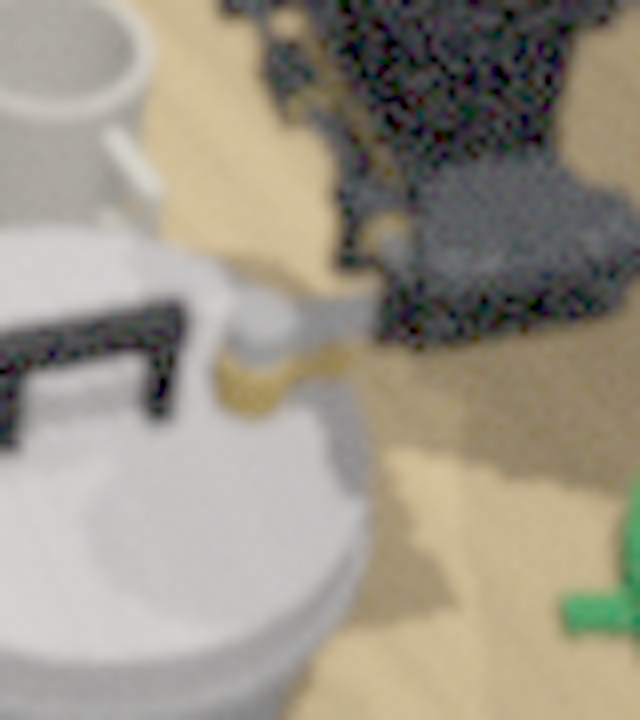

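View pics/t12.png

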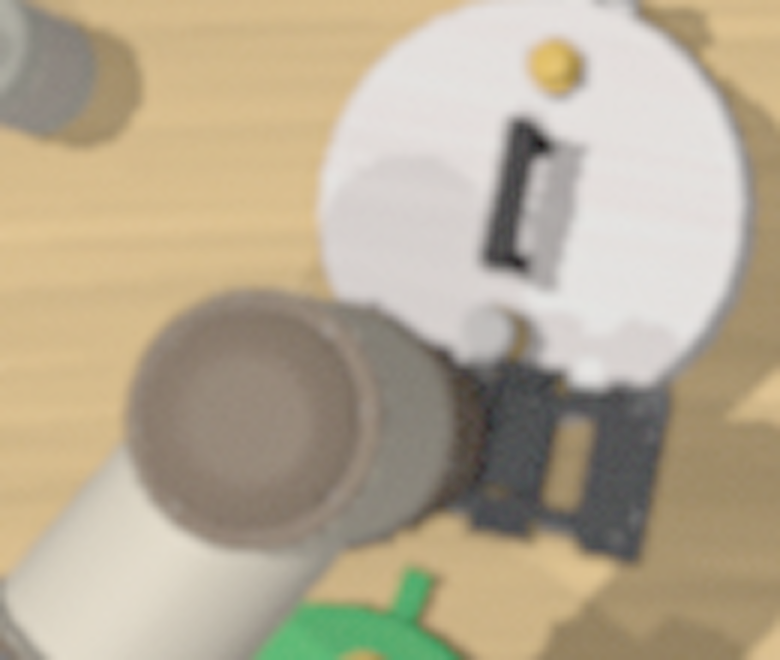

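The lever is turning and nearly over the outlet (hub at (265,320), bar running right). I'll nudge it to the stop, watching the force.

```bash

python3 -m crank '[{"delta_rot":[0,0,0],"linear":[0,0.002,0],"gripper":30},{"delta_rot":[0,0,0],"linear":[0,0,0],"gripper":30}]'|egrep 'pos|force'
python3 -m crank '[{"delta_rot":[0,0,0],"linear":[0,0.002,0],"gripper":30},{"delta_rot":[0,0,0],"linear":[0,0,0],"gripper":30}]'|egrep 'pos|force'
```

```text
tcp_pos: [0.4213, 0.2366, 0.1076]
wrist_force: [0.8, 4.4, 3.3]
tcp_pos: [0.4208, 0.2343, 0.1075]
wrist_force: [1.4, 5.2, 3.8]
```

```bash

python3 -m crank '[{"delta_rot":[0,0,0],"linear":[0,0.0015,0],"gripper":30},{"delta_rot":[0,0,0],"linear":[0,0,0],"gripper":30}]'|egrep 'pos|force'
python3 -m crank '[{"delta_rot":[0,0,0],"linear":[0,-0.008,0],"gripper":35},{"delta_rot":[0,0,0],"linear":[0,0,-0.02],"gripper":35},{"delta_rot":[0,0,0],"linear":[0,0,-0.03],"gripper":50},{"delta_rot":[0,0,0],"linear":[0,0,-0.03],"gripper":60},{"delta_rot":[0,0,0],"linear":[-0.04,0,-0.02],"gripper":60},{"delta_rot":[0,0,0],"linear":[-0.04,0,0],"gripper":60},{"delta_rot":[0,0,0],"linear":[0,0,0],"gripper":60}]'
python3 -c "
from h import *
overlay('scene',255,205,375,305,6,'pics/s13.png',draw=False)
overlay('top',130,150,250,250,6,'pics/t13.png',draw=False)"
```

```text
tcp_pos: [0.4204, 0.2328, 0.1075]
wrist_force: [1.0, 5.1, 3.7]
time_s: 11.35
tcp_pos: [0.3402, 0.254, 0.206]
ee_rot: [[0.981, -0.195, -0.004], [-0.195, -0.981, -0.004], [-0.003, 0.005, -1.0]]
wrist_force: [0.2, 0.1, -0.4]
gripper_width: 0.595
```

View pics/s13.png

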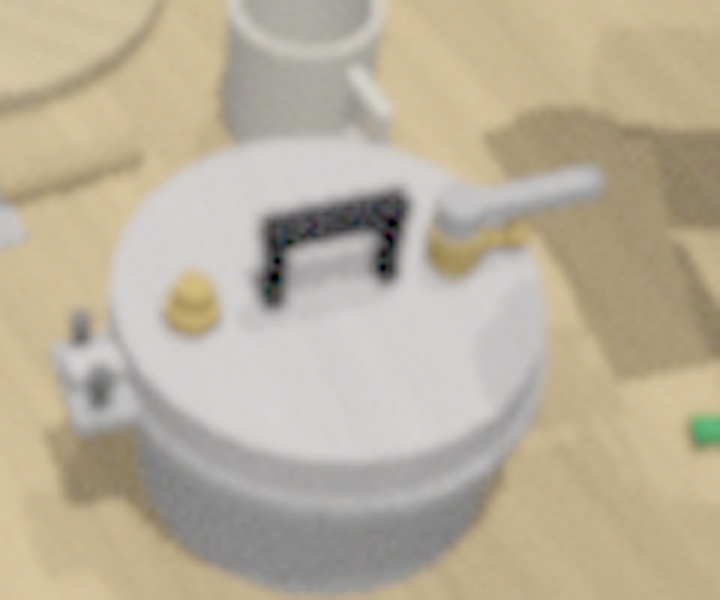

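View pics/t13.png

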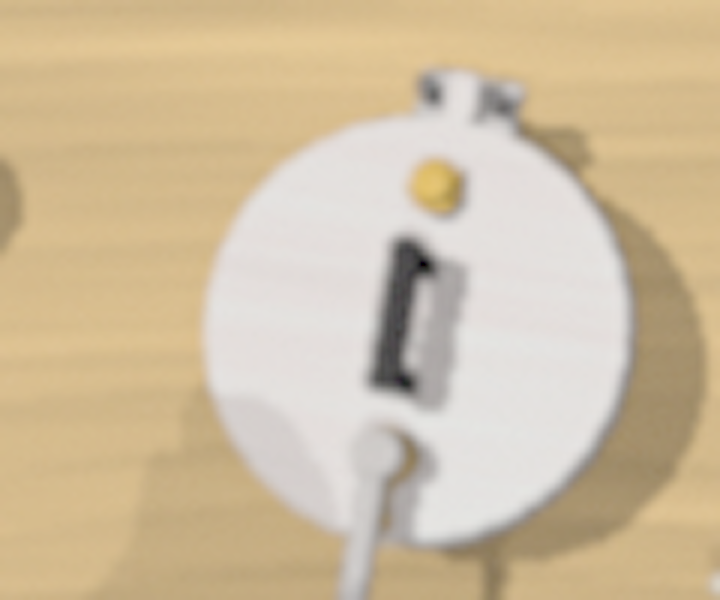

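The tap is open: in both pictures the lever lies over the outlet (top crop hub (382,455), bar to (355,590); scene tip (595,180)). The bar centre is at top crop (392,313), unmoved. On to the handle.

```bash

python3 -c "
from h import *
togo([.5286,.223,.16],-11)"
```

```text
t 11.45 tcp [0.3422 0.2548 0.2062] yaw -11.4 w 0.598 F [ 0.2 -0.4  0.1] j6 20
rotvec now [ 0.0038  0.0014 -0.0063] shift in current axes [ 0.189  -0.0057  0.0459] in goal axes [ 0.189  -0.0043  0.0462]
```

```bash

python3 -m crank '[{"delta_rot":[0.004,0.001,-0.006],"linear":[0.03,-0.001,0],"gripper":75},{"delta_rot":[0,0,0],"linear":[0.045,-0.001,0],"gripper":75},{"delta_rot":[0,0,0],"linear":[0.045,-0.001,0],"gripper":75},{"delta_rot":[0,0,0],"linear":[0.045,-0.001,0],"gripper":75},{"delta_rot":[0,0,0],"linear":[0.022,-0.001,0],"gripper":75},{"delta_rot":[0,0,0],"linear":[0.002,0,0.025],"gripper":75},{"delta_rot":[0,0,0],"linear":[0,0,0.02],"gripper":75},{"delta_rot":[0,0,0],"linear":[0,0,0],"gripper":75}]'
python3 -c "
from h import *
togo([.5286,.223,.108],-11)
overlay('scene',255,175,375,300,5,'pics/s14.png',draw=False)"
```

```text
time_s: 12.45
tcp_pos: [0.5287, 0.2227, 0.1592]
ee_rot: [[0.981, -0.194, -0.004], [-0.194, -0.981, -0.001], [-0.004, 0.002, -1.0]]
wrist_force: [1.0, -0.1, -0.8]
gripper_width: 0.75
t 12.45 tcp [0.5287 0.2227 0.1592] yaw -11.2 w 0.75 F [ 1.  -0.1 -0.8] j6 40
rotvec now [ 0.0017  0.0041 -0.0028] shift in current axes [ 0.     -0.0003  0.0512] in goal axes [-0.0002 -0.0002  0.0512]
```

View pics/s14.png

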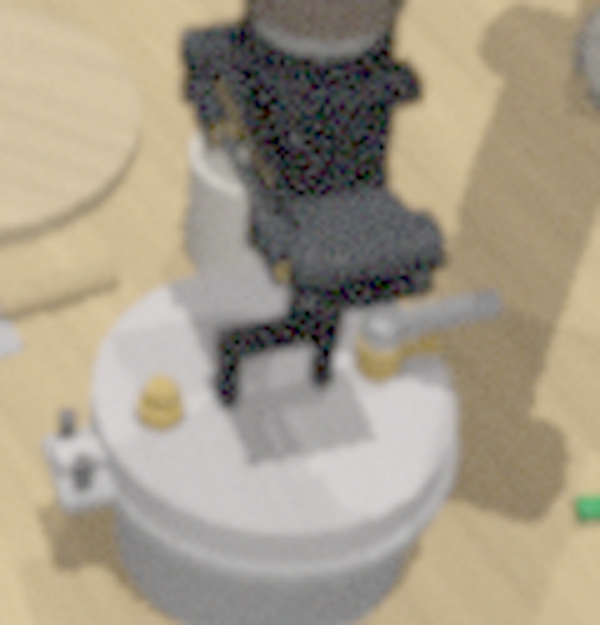

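The gripper is over the handle, jaws across the bar. Lowering with force checks, then closing.

```bash

python3 -m crank '[{"delta_rot":[0,0.004,0],"linear":[0,0,0.01],"gripper":75},{"delta_rot":[0,0,0],"linear":[0,0,0.01],"gripper":75},{"delta_rot":[0,0,0],"linear":[0,0,0.005],"gripper":75}]'|egrep 'pos|force'
python3 -m crank '[{"delta_rot":[0,0,0],"linear":[0,0,0.01],"gripper":75},{"delta_rot":[0,0,0],"linear":[0,0,0.01],"gripper":75},{"delta_rot":[0,0,0],"linear":[0,0,0.005],"gripper":75},{"delta_rot":[0,0,0],"linear":[0,0,0],"gripper":75}]'|egrep 'pos|force'
python3 -c "
from h import *
overlay('scene',255,175,375,300,5,'pics/s15.png',draw=False)"
```

```text
tcp_pos: [0.5293, 0.2246, 0.1366]
wrist_force: [0.5, 0.8, -0.2]
tcp_pos: [0.5296, 0.2247, 0.1118]
wrist_force: [-0.0, 0.3, 0.6]
```

View pics/s15.png

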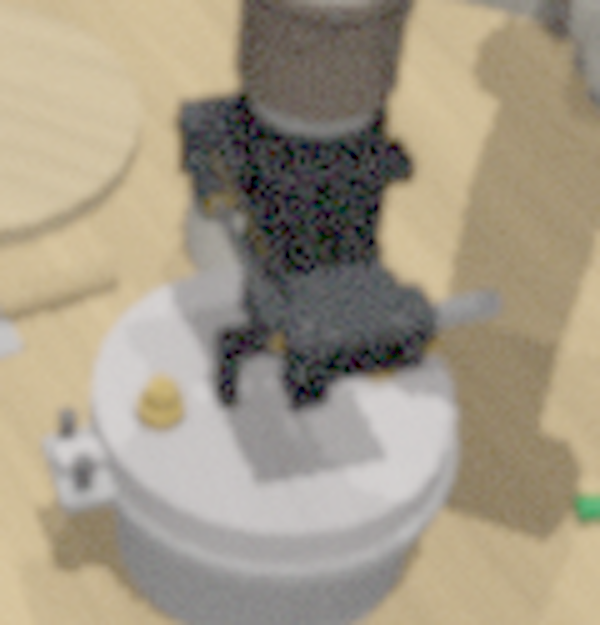

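```bash

python3 -m crank '[{"delta_rot":[0,0,0],"linear":[0,0,0.002],"gripper":40},{"delta_rot":[0,0,0],"linear":[0,0,0],"gripper":20},{"delta_rot":[0,0,0],"linear":[0,0,0],"gripper":0},{"delta_rot":[0,0,0],"linear":[0,0,0],"gripper":0},{"delta_rot":[0,0,0],"linear":[0,0,0],"gripper":0},{"delta_rot":[0,0,0],"linear":[0,0,0],"gripper":0},{"delta_rot":[0,0,0],"linear":[0,0,0],"gripper":0}]'
python3 -c "
from h import *
togo([.5286,.223,.108],-11)
overlay('scene',255,175,375,300,5,'pics/s16.png',off=(0,0,.034))"
```

```text
time_s: 14.3
tcp_pos: [0.5291, 0.2233, 0.1103]
ee_rot: [[0.982, -0.191, 0.004], [-0.191, -0.982, 0.0], [0.004, -0.001, -1.0]]
wrist_force: [-0.8, -5.0, 2.6]
gripper_width: 0.181
t 14.3 tcp [0.5291 0.2233 0.1103] yaw -11.0 w 0.181 F [-0.8 -5.   2.6] j6 40
rotvec now [-0.0008 -0.0037 -0.0002] shift in current axes [-0.0005  0.0004  0.0023] in goal axes [-0.0005  0.0004  0.0023]
```

View pics/s16.png

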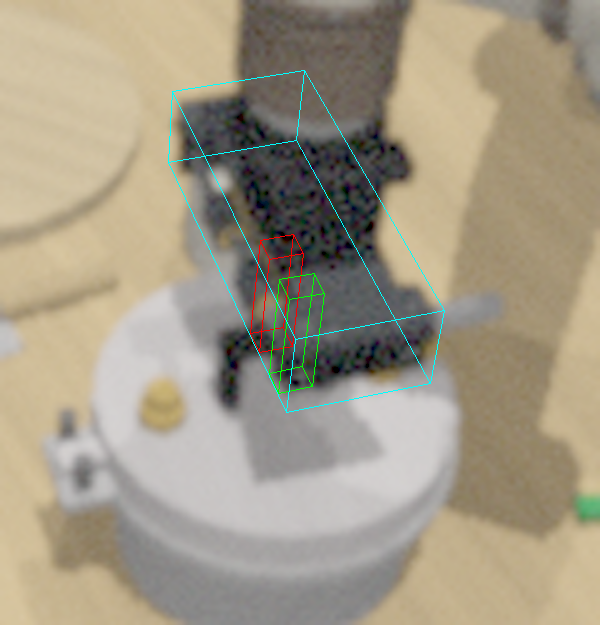

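Gripped: opening 15.7 mm matches the 16 mm bar. Lifting straight up, gently.

```bash

python3 -m crank '[{"delta_rot":[0,0,0],"linear":[0,0,-0.002],"gripper":0},{"delta_rot":[0,0,0],"linear":[0,0,-0.003],"gripper":0},{"delta_rot":[0,0,0],"linear":[0,0,-0.003],"gripper":0},{"delta_rot":[0,0,0],"linear":[0,0,0],"gripper":0}]'
python3 -m crank '[{"delta_rot":[0,0,0],"linear":[0,0,-0.008],"gripper":0},{"delta_rot":[0,0,0],"linear":[0,0,-0.01],"gripper":0},{"delta_rot":[0,0,0],"linear":[0,0,-0.01],"gripper":0},{"delta_rot":[0,0,0],"linear":[0,0,-0.01],"gripper":0},{"delta_rot":[0,0,0],"linear":[0,0,-0.012],"gripper":0},{"delta_rot":[0,0,0],"linear":[0,0,-0.012],"gripper":0},{"delta_rot":[0,0,0],"linear":[0,0,0],"gripper":0},{"delta_rot":[0,0,0],"linear":[0,0,0],"gripper":0}]'
python3 -c "
from h import *
togo([.5286,.223,.108],-11)
overlay('scene',255,135,385,300,4,'pics/s17.png',draw=False)
overlay('top',130,130,250,250,5,'pics/t17.png',draw=False)"
```

```text
time_s: 14.85
tcp_pos: [0.5294, 0.2248, 0.118]
ee_rot: [[0.981, -0.192, 0.005], [-0.192, -0.981, 0.003], [0.004, -0.004, -1.0]]
wrist_force: [-1.0, 0.3, -7.0]
gripper_width: 0.183
time_s: 15.85
tcp_pos: [0.529, 0.2245, 0.1799]
ee_rot: [[0.981, -0.192, 0.005], [-0.192, -0.981, 0.003], [0.004, -0.004, -1.0]]
wrist_force: [-0.0, -0.1, -6.8]
gripper_width: 0.183
t 15.85 tcp [0.529  0.2245 0.1799] yaw -11.1 w 0.183 F [-0.  -0.1 -6.8] j6 40
rotvec now [-0.0035 -0.004  -0.001 ] shift in current axes [-0.0004  0.0018  0.0719] in goal axes [-0.0001  0.0016  0.0719]
```

View pics/s17.png

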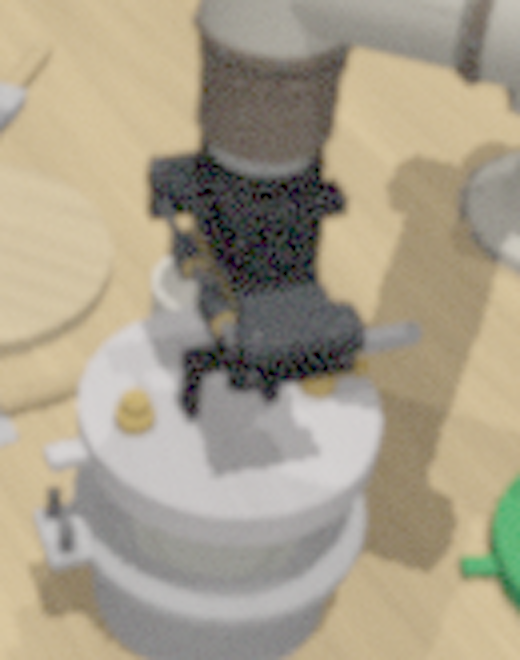

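Lifted about 70 mm and level (ear clear of the pins at (55,500)), weight 6.8 N, tap still open. Carrying it to the bat.

```bash

python3 -m crank '[{"delta_rot":[0,0,0],"linear":[0.0043,0.02,0],"gripper":0},{"delta_rot":[0,0,0],"linear":[0.0076,0.035,0],"gripper":0},{"delta_rot":[0,0,0],"linear":[0.0097,0.045,0],"gripper":0},{"delta_rot":[0,0,0],"linear":[0.0097,0.045,0],"gripper":0},{"delta_rot":[0,0,0],"linear":[0.0097,0.045,0],"gripper":0},{"delta_rot":[0,0,0],"linear":[0.0097,0.045,0],"gripper":0},{"delta_rot":[0,0,0],"linear":[0.0097,0.045,0],"gripper":0},{"delta_rot":[0,0,0],"linear":[0.0097,0.045,0],"gripper":0},{"delta_rot":[0,0,0],"linear":[0.0076,0.035,0],"gripper":0},{"delta_rot":[0,0,0],"linear":[0.0054,0.025,0],"gripper":0}]'
python3 -m crank '[{"delta_rot":[0,0,0],"linear":[0.0035,0.016,0],"gripper":0},{"delta_rot":[0,0,0],"linear":[0,0,0],"gripper":0},{"delta_rot":[0,0,0],"linear":[0,0,0],"gripper":0}]'
python3 -c "
from h import *
togo([.537,-.186,.14],-11)
overlay('scene',180,90,340,240,4,'pics/s18.png',draw=False)
overlay('top',270,130,410,280,4,'pics/t18.png',draw=False)"
```

```text
time_s: 17.2
tcp_pos: [0.5362, -0.1714, 0.1788]
ee_rot: [[0.981, -0.193, 0.005], [-0.193, -0.981, 0.003], [0.004, -0.004, -1.0]]
wrist_force: [-0.3, -0.2, -7.2]
gripper_width: 0.183
time_s: 17.58
tcp_pos: [0.5374, -0.1851, 0.179]
ee_rot: [[0.982, -0.191, 0.005], [-0.191, -0.982, 0.003], [0.005, -0.004, -1.0]]
wrist_force: [0.0, 0.4, -6.0]
gripper_width: 0.183
t 17.57 tcp [ 0.5374 -0.1851  0.179 ] yaw -11.0 w 0.183 F [ 0.   0.4 -6. ] j6 82
rotvec now [-0.0043 -0.0045 -0.0005] shift in current axes [-0.0004  0.0012  0.039 ] in goal axes [-0.0002  0.001   0.039 ]
```

View pics/s18.png

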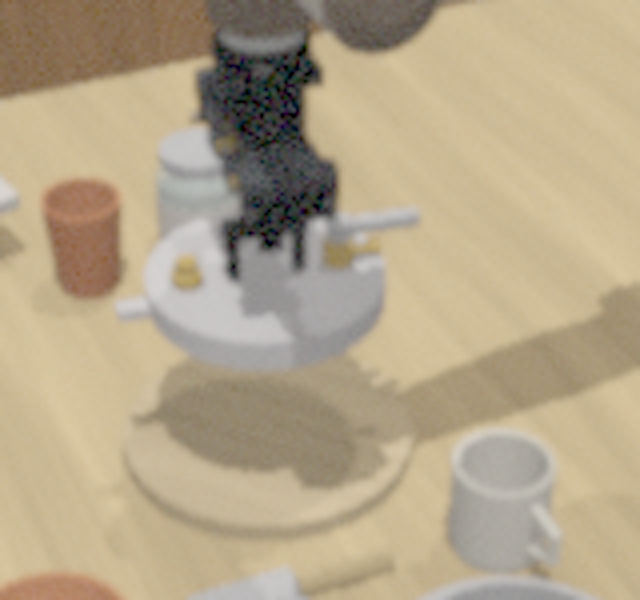

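View pics/t18.png

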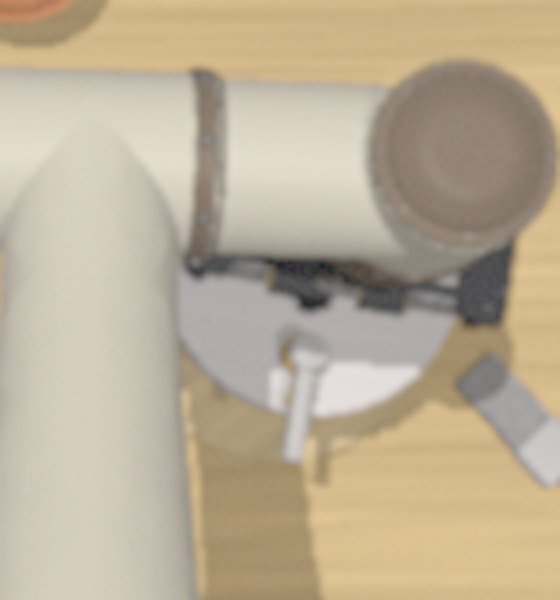

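The lid hangs over the bat (lid centre (265,290), bat (270,450) in the scene crop). Lowering: contact should come at reported z about 0.040.

```bash

python3 -m crank '[{"delta_rot":[0,0,0],"linear":[0,0,0.01],"gripper":0},{"delta_rot":[0,0,0],"linear":[0,0,0.02],"gripper":0},{"delta_rot":[0,0,0],"linear":[0,0,0.025],"gripper":0},{"delta_rot":[0,0,0],"linear":[0,0,0.025],"gripper":0},{"delta_rot":[0,0,0],"linear":[0,0,0.02],"gripper":0},{"delta_rot":[0,0,0],"linear":[0,0,0.015],"gripper":0},{"delta_rot":[0,0,0],"linear":[0,0,0.01],"gripper":0},{"delta_rot":[0,0,0],"linear":[0,0,0.004],"gripper":0},{"delta_rot":[0,0,0],"linear":[0,0,0],"gripper":0}]'
python3 -c "
from h import *
togo([.537,-.186,.041],-11)
overlay('scene',180,90,340,240,4,'pics/s19.png',draw=False)"
```

```text
time_s: 18.8
tcp_pos: [0.5387, -0.1851, 0.0504]
ee_rot: [[0.981, -0.191, 0.006], [-0.191, -0.982, 0.003], [0.006, -0.004, -1.0]]
wrist_force: [-0.3, 0.3, -5.5]
gripper_width: 0.18
t 18.8 tcp [ 0.5387 -0.1851  0.0504] yaw -11.0 w 0.18 F [-0.3  0.3 -5.5] j6 82
rotvec now [-0.0039 -0.0056 -0.0006] shift in current axes [-0.0015  0.0012  0.0094] in goal axes [-0.0015  0.0012  0.0094]
```

View pics/s19.png

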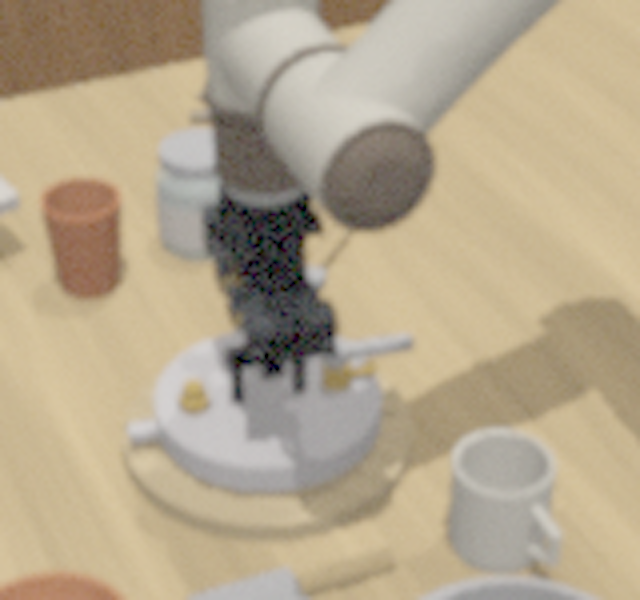

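```bash

python3 -m crank '[{"delta_rot":[0,0,0],"linear":[0,0,0.004],"gripper":0},{"delta_rot":[0,0,0],"linear":[0,0,0.003],"gripper":0},{"delta_rot":[0,0,0],"linear":[0,0,0],"gripper":0}]'|egrep 'pos|force'
python3 -m crank '[{"delta_rot":[0,0,0],"linear":[0,0,0.002],"gripper":0},{"delta_rot":[0,0,0],"linear":[0,0,0],"gripper":0}]'|egrep 'pos|force'
python3 -m crank '[{"delta_rot":[0,0,0],"linear":[0,0,0.001],"gripper":0},{"delta_rot":[0,0,0],"linear":[0,0,0],"gripper":0}]'|egrep 'pos|force'
```

```text
tcp_pos: [0.5381, -0.1851, 0.0429]
wrist_force: [1.0, -1.3, -5.9]
tcp_pos: [0.5383, -0.1851, 0.041]
wrist_force: [0.3, -0.2, -5.8]
tcp_pos: [0.5386, -0.185, 0.0405]
wrist_force: [-0.2, 0.5, -4.3]
```

```bash

python3 -m crank '[{"delta_rot":[0,0,0],"linear":[0,0,0.001],"gripper":0},{"delta_rot":[0,0,0],"linear":[0,0,0],"gripper":0}]'|egrep 'pos|force'
python3 -m crank '[{"delta_rot":[0,0,0],"linear":[0,0,0.001],"gripper":0},{"delta_rot":[0,0,0],"linear":[0,0,0],"gripper":0}]'|egrep 'pos|force'
```

```text
tcp_pos: [0.5388, -0.1849, 0.0403]
wrist_force: [-2.7, 4.2, 4.7]
tcp_pos: [0.5388, -0.1849, 0.0403]
wrist_force: [-4.4, 6.0, 9.2]
```

Seated: the force reversed at z 0.0403, as predicted. Releasing and rising straight up.

```bash

python3 -m crank '[{"delta_rot":[0,0,0],"linear":[0,0,-0.0015],"gripper":0},{"delta_rot":[0,0,0],"linear":[0,0,0],"gripper":35},{"delta_rot":[0,0,0],"linear":[0,0,0],"gripper":70},{"delta_rot":[0,0,0],"linear":[0,0,0],"gripper":75},{"delta_rot":[0,0,0],"linear":[0,0,0],"gripper":75},{"delta_rot":[0,0,0],"linear":[0,0,0],"gripper":75}]'
python3 -m crank '[{"delta_rot":[0,0,0],"linear":[0,0,-0.02],"gripper":75},{"delta_rot":[0,0,0],"linear":[0,0,-0.03],"gripper":75},{"delta_rot":[0,0,0],"linear":[0,0,-0.04],"gripper":75},{"delta_rot":[0,0,0],"linear":[0,0,-0.04],"gripper":75},{"delta_rot":[0,0,0],"linear":[-0.05,0,-0.03],"gripper":75},{"delta_rot":[0,0,0],"linear":[-0.06,0,0],"gripper":75},{"delta_rot":[0,0,0],"linear":[-0.06,0,0],"gripper":75},{"delta_rot":[0,0,0],"linear":[0,0,0],"gripper":75}]'
python3 -c "
from h import *
overlay('scene',180,130,340,250,4,'pics/s20.png',draw=False)
overlay('top',270,130,410,270,4,'pics/t20.png',draw=False)
cv2.imwrite('pics/full.png',cam('scene')['img'])"
```

```text
time_s: 20.98
tcp_pos: [0.5385, -0.1852, 0.0396]
ee_rot: [[0.981, -0.192, 0.006], [-0.192, -0.981, 0.003], [0.005, -0.004, -1.0]]
wrist_force: [0.6, -0.4, 1.1]
gripper_width: 0.663
time_s: 21.98
tcp_pos: [0.3665, -0.1526, 0.199]
ee_rot: [[0.982, -0.191, 0.006], [-0.191, -0.982, 0.004], [0.005, -0.005, -1.0]]
wrist_force: [0.8, 0.3, 0.4]
gripper_width: 0.746
```

View pics/s20.png

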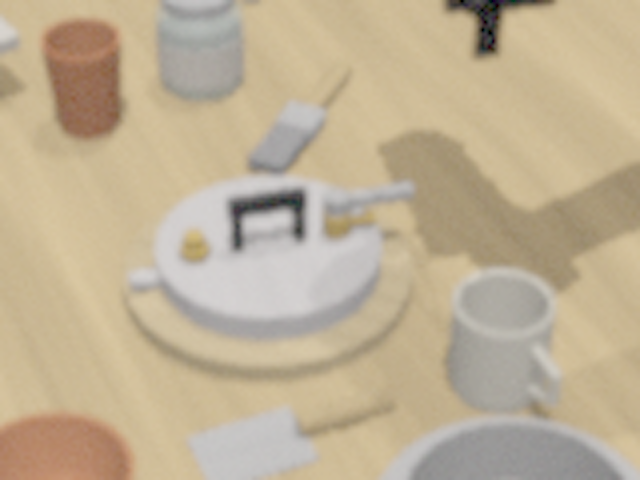

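View pics/t20.png

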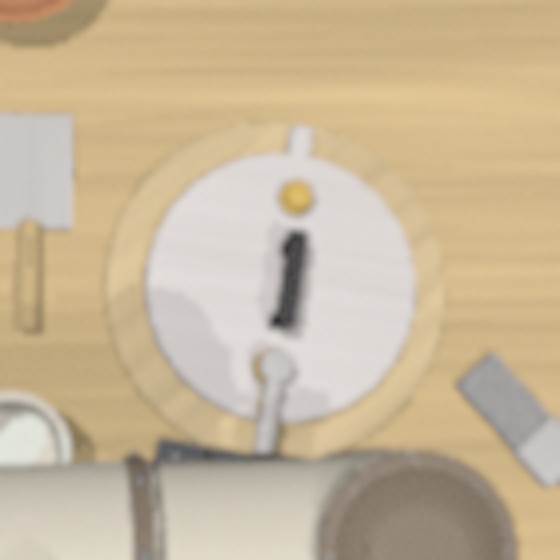

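View pics/full.png

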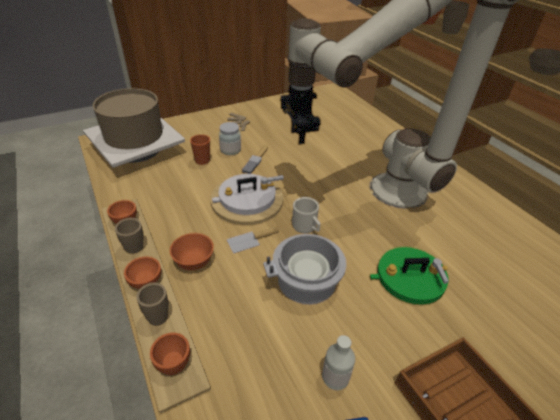

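The lid sits flat and within a few mm of the bat's centre: in the top crop the lid is at about (280,288) and the bat at about (275,287). The lever is still over the outlet, everything else is in place, and the gripper is clear. Handing in.

```bash
python3 -c "
from station import workorder
print(workorder.finish_job())"
```

```text
the job is handed in; nothing more can be done
None
```

The job is handed in. The vent tap was swung fully open with the lid still on the pot. I then lifted the lid straight up about 70 mm by its handle and carried it level to the bat. It was lowered until the force reversed, then released. It took about 22 s of the 51 s allowed.

**Final checks:** In both pictures the lid lies flat and right way up on the bat, only a few mm off its centre, with the lever still over the outlet. The other things on the bench look unmoved. The arm is clear, with wrist force under 1 N. The hand-in reports no verdict.

**What disagreed:** The reported TCP height was about 34 mm lower than where the cameras showed the fingertips. Because of that, my first swing passed over the lever without touching it. I measured the offset in both pictures and allowed for it from then on. The grasp and the touchdown height (reported z of 0.0403 against a predicted 0.040) then came out as expected.

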